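# Prove the jar mill's latching stop button

### The arm

A 6-joint arm with a two-finger parallel gripper is mounted at the origin on a cart in front of the work surface, level with it; the furniture and walls round the work are solid. World frame = base frame: x ahead of the robot, y to its left, z up, the work surface at z = 0. Lengths are in m, angles in rad, forces in N, time in s.
With the tool pointing down it reaches from about 0.275 to 0.85 m from the base axis. Payload 19 kg.
Tool frame: the origin (TCP) lies at the centre of the arm's flange, where the gripper is bolted on; the fingertips stand 173 mm ahead of it and the grasp point (between the pads) lies grasp_offset ahead of it (grasp_offset is the distance from the TCP to the grasp point, in m); z points along the fingers, y is the line along which they close (so a half turn about z gives the same grasp; the last joint's range is limited). The gripper opens to 85 mm and grips with 20 to 120 N. Pads are 22 mm wide; open, the fingers measure 114 mm over their backs; the gripper's body (76 mm by 85 mm) begins 54 mm behind the grasp point. The pads swing forward as they close: fully open they stand 13 mm farther back than shut.
Start: joints at [1.035, 0.15, 1.437, -0, 1.554, -0.134], TCP at [0.225, 0.529, 0.405] pointing down, gripper open.
Joint ranges: [-2.8, 2.8], [-0.68, 2.1], [0.12, 2.68], [-1.39, 4.53], [0.16, 2.79], [-2.81, 2.81]. Speed limits (rad/s): [1.89, 1.89, 2.22, 3.01, 3.01, 3.01].

### API

Orientations are given as [roll, pitch, yaw] about the fixed x, y, z axes, in that order (R = Rz(yaw) Ry(pitch) Rx(roll)).
In Python, from workcell import * gives the robot as it stands.
- The arm moves only by the tool play_rows, never from a script. Its argument "motion" is a list of rows, each an object of numbers: "x", "y", "z": the shift along the tool's x, y, z in units of 60 mm (1.0 is 60 mm); "roll": the turn about the tool's z in units of 6 degrees (1.0 is 6 degrees). In form: [{"x": .., "y": .., "z": .., "roll": ..}, ...]. A call has 1 to 20 rows; each row is the pose to reach, as a shift and turn from the pose commanded when the call began, along the tool's axes at that moment; what a row does not reach only later rows make up. A row lasts 1/8 s, in which the tool goes at most 62.5 mm and 10.7 degrees, less where a joint would pass 70% of its speed; a pose out of reach is approached as far as the arm can. A call with a gripper value outside its range is refused whole. "fingers" is the closure, from -1 (fully open) to 1 (shut), so that 0 is half open, set as the call begins (left out, the last holds). The fingers move at their own pace and stop on an object; "newtons" is the grip in N (left out, the last holds). Time passes only in rows, so rows that repeat a pose let the fingers close. It gives the time, the measured TCP pose, the force, the opening and the grip force at its end, in the units of the state.
- get_obs(): the state, without advancing time (a new reading comes with each control period).
- read_camera(name): name is "scene" or "top" or "wrist"; returns the picture (400x640x3 uint8, red, green, blue); there is no depth.
- camera_info(name): a dict with "camera_matrix" (3x3 intrinsics, pixels), "pose" (4x4, takes a point from camera to world coordinates); the wrist camera has in their place "hand_eye" (4x4, takes a point from camera to tool coordinates, whose origin is the TCP and whose axes are the flange's). Camera axes: x right, y up, looking along -z (the intrinsics and any distortion apply to the point x, -y, -z); pixel columns grow to the right and rows downward; lengths in m; the calibration is good to about 2 mm. A picture is of the moment at which its call begins: read the wrist's pose just before it. camera_info takes no time and is no camera call.
- finish_job(): hands the job in; it is judged then, once.
The state is a dict: "t": time; "qpos": joint angles; "qvel": joint speeds; "joint_efforts": joint torques, N m; "position": TCP position; "tcp_rot": TCP orientation; "contact_force": force on the tool from outside, world axes, zero at the start; "torque": the same for the moment, N m; "opening": finger opening in m; "grasp_force": force on a finger pad.
Only numpy, scipy, OpenCV 4.12 (cv2) and the standard library are available. Lean on these libraries where they do the work, as an engineer would, in place of code of your own. Each camera call takes 0.05 s, during which the arm holds its last target. There are 200 camera calls.

### The job

Do the pre-use check of the jar mill's stop circuit: with closed fingers press the mushroom stop button fully in until it stays locked down, then push its grip bar round clockwise (as its arrows show) until the lock lets go and the button springs all the way back up and turns back. Only then push the small round reset button fully in and let it come out again. Touch and push only: never take the stop button between the fingers, do not pick up or shift anything else that lies about, and leave the speed dial at its setting and the jar on its rollers.

Things in the scene. Friction and masses are not known exactly. Their poses are not given: they have to be found in the camera images.
- mill: Jar mill, fixed: grey box 220 (x) x 260 (y) mm, origin under its middle, x away from the operator, y to its left. The flat front console (x -110 to -20 mm) has its panel 62 mm above the bench; on it, in a row at x = -66 mm: stop button at y = -62, ribbed speed dial (38 mm wide, 19 high) at y = +22, reset button at y = +90. Behind, a jar lies on two rollers, its upper side 136 mm above the bench.
- stop_top (a point): Centre of the top face of the grip bar on the stop button; moves with it. z up, y along the bar. The button is a mushroom head 58 mm across; across its top stands a bar 52 mm long (y) and 13 mm thick (x), its top 16 mm above the crown of the head, 17 to 19 mm above it near the bar's ends. Sprung up, this point is 117 mm above the bench. Press down here.
- stop_grip (a point): Point on the bar's -x face, 20 mm from its middle on its +y half, 8 mm below its top; turns with it, axes as stop_top. Pushing the bar here towards its +x turns the button clockwise. When the lock lets go the head springs up about 10 mm: if the fingertips stand lower than that over the head, it comes fully up only when they are lifted.
- stop_press (a joint): How far the stop button is pressed in, m: 0 sprung up, end stop at 0.013. The latch snaps at about 0.010 and then holds it at about 0.0092 by itself. Pressing takes about 2 N at first and 7 N just before the end stop (a quick press up to 15 N).
- stop_turn (a joint): Turn of the stop button, rad: 0 at rest, grows clockwise seen from above, end stop at 0.9. A spring turns it back to 0; it takes 0.04 N m at 0 and, locked, up to about 0.2 N m. Locked down, it lets go at about 0.55 to 0.65; if it is turned back before it has risen, it locks again.
- reset_top (a point): Centre of the top of the reset button: a grey round push button 25 mm across standing 7.5 mm proud of its metal bezel (35 mm across), top 75.5 mm above the bench when out; it moves with the button. z up.
- reset_button (a joint): How far the reset button is pressed in, m: 0 out, end stop at 0.006. Springs back; takes 1.7 N at first, 5 N fully in.
- dial_mark (a point): End of the pointer line on the speed dial, 14 mm from the dial's axis, on its top. To be left alone.
- mill_jar: White jar with screw lid, 72 mm across, 102 mm long, lying loose on the mill's rollers; origin at the centre of its base, z along the jar towards its lid. To be left alone.
- bench_timer: Small white timer, 62 x 62 x 22 mm, on the bench at the mill's right (-y) side; origin under its centre. To be left alone.
- bench_marker: Marker pen, 138 mm long, 13 mm thick, lying at the mill's left (+y) side along it; origin under its middle, y along the pen. To be left alone.
- bench_notepad: Notepad 105 x 72 x 11 mm on the bench to the right; origin under its centre. To be left alone.
- ref_tile: Square reference tile in a dark frame, 62 x 62 x 11 mm, on the bench to the left; origin under its centre. To be left alone.
- glass_beaker: Glass beaker, 53 mm across, 68 mm high, on the bench to the left; origin under its centre. To be left alone.
- brass_tube: Brass sample tube 16 mm thick, 76 mm long, lying on the bench to the left; origin under its middle. To be left alone.

How it is judged:
By the outcome, as a careful person would: the job done as asked, in the order asked, and still so for the second after the job is handed in, with the robot touching nothing.
It also fails if it takes over 51 s, if anything falls off the work surface, if the arm or the gripper's body presses on something with over 40 N, if the wrist force passes 120 N, or if a joint passes its speed limit or range.

## Working session

There is one attempt and no reset: what is moved stays moved. The work goes in short steps, Python scripts to look and compute and a tool call to move; the robot and the scene stay as the last step left them, time stands still between calls to the robot, and variables do not carry over. Pictures are saved under pics/ and viewed, at most 12 in all, crops included, and the job is handed in when it is done.

Besides the shell and the picture viewer there is one more tool, called as name([rows], argument=value, ...), one row to a line, values as JSON. play_rows: Moves the arm, as the interface text tells. Its arguments: {"type":"object","properties":{"motion":{"type":"array","items":{"type":"object","properties":{"x":{"type":"number"},"y":{"type":"number"},"z":{"type":"number"},"roll":{"type":"number"}}}},"fingers":{"type":"number"},"newtons":{"type":"number"}},"required":["motion"]}

```bash
mkdir -p pics; python3 - <<'E'
from workcell import *
import cv2,numpy as np
np.set_printoptions(precision=4,suppress=True)
o=get_obs();print({k:np.round(v,3) for k,v in o.items()})
for n in("top","scene"):
    cv2.imwrite(f"pics/{n}0.png",read_camera(n)[:,:,::-1])
for n in("top","scene","wrist"):
    print(n,camera_info(n))
E
```

```text
{'t': np.float64(0.0), 'qpos': array([ 1.035,  0.151,  1.438, -0.   ,  1.554, -0.134]), 'qvel': array([-0.001, -0.   ,  0.001,  0.   ,  0.002,  0.   ]), 'joint_efforts': array([ -0.003, -71.305, -57.09 ,  -0.001,   0.009,   0.   ]), 'position': array([0.225, 0.529, 0.404]), 'tcp_rot': array([-3.14, -0.  ,  2.74]), 'contact_force': array([1.346, 0.048, 0.483]), 'torque': array([-0.005,  0.027, -0.03 ]), 'grasp_force': np.float64(0.0), 'opening': np.float64(0.085)}
top {'camera_matrix': array([[412.1535,   0.    , 325.6032],
       [  0.    , 412.1535, 201.2995],
       [  0.    ,   0.    ,   1.    ]]), 'pose': array([[ 0.0605,  0.9747, -0.2152,  0.2369],
       [-0.9982,  0.0585, -0.0158, -0.0812],
       [-0.0028,  0.2157,  0.9765,  1.2858],
       [ 0.    ,  0.    ,  0.    ,  1.    ]])}
scene {'camera_matrix': array([[486.4133,   0.    , 321.5142],
       [  0.    , 486.4133, 204.2688],
       [  0.    ,   0.    ,   1.    ]]), 'pose': array([[ 0.5271,  0.6471, -0.5508, -0.4981],
       [-0.8498,  0.3977, -0.346 , -0.6934],
       [-0.0048,  0.6504,  0.7595,  1.4702],
       [ 0.    ,  0.    ,  0.    ,  1.    ]])}
wrist {'camera_matrix': array([[349.8792,   0.    , 316.5554],
       [  0.    , 349.8792, 201.9759],
       [  0.    ,   0.    ,   1.    ]]), 'hand_eye': array([[-0.0006,  0.9542,  0.2993,  0.0762],
       [ 1.    ,  0.0004,  0.0007, -0.0004],
       [ 0.0006,  0.2993, -0.9542,  0.0313],
       [ 0.    ,  0.    ,  0.    ,  1.    ]])}
```

View pics/top0.png

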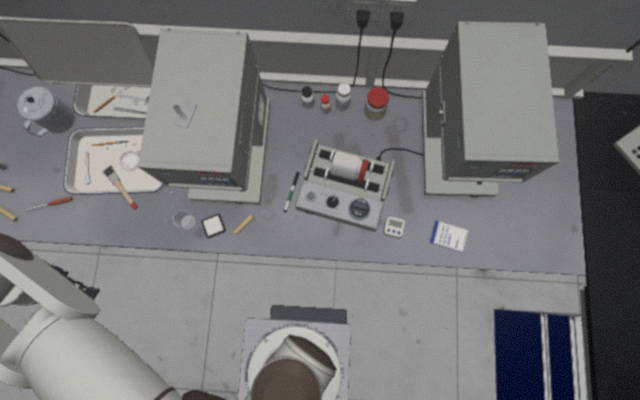

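View pics/scene0.png

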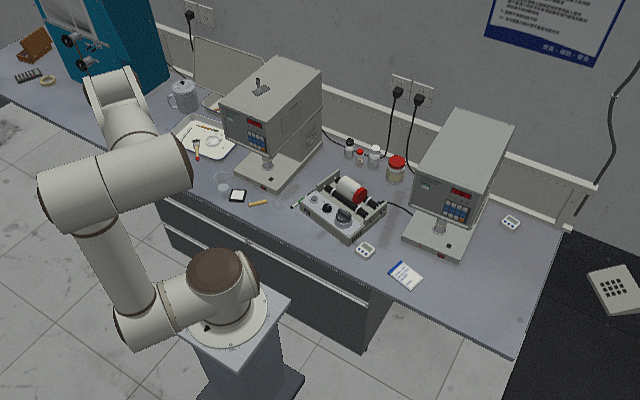

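```bash
cat > h.py <<'E'
from workcell import *
import cv2,numpy as np
np.set_printoptions(precision=4,suppress=True)
def T(n,o=None):
    i=camera_info(n)
    if n!="wrist": return i["camera_matrix"],i["pose"]
    from scipy.spatial.transform import Rotation as R
    M=np.eye(4);M[:3,:3]=R.from_euler('xyz',o["tcp_rot"]).as_matrix();M[:3,3]=o["position"]
    return i["camera_matrix"],M@i["hand_eye"]
def pt(n,u,v,z,o=None):
    K,P=T(n,o);d=P[:3,:3]@np.array([(u-K[0,2])/K[0,0],-(v-K[1,2])/K[1,1],-1]);c=P[:3,3]
    return c+d*(z-c[2])/d[2]
def px(n,p,o=None):
    K,P=T(n,o);q=P[:3,:3].T@(np.array(p)-P[:3,3]);return K[0,0]*q[0]/-q[2]+K[0,2],-K[1,1]*q[1]/-q[2]+K[1,2]
E
python3 - <<'E'
from h import *
a=cv2.imread("pics/top0.png")[130:250,270:430];cv2.imwrite("pics/c1.png",cv2.resize(a,None,fx=5,fy=5,interpolation=cv2.INTER_CUBIC))
s,d,r=pt("top",360,209,.117),pt("top",333,202,.08),pt("top",309,196,.0755)
print(s,d,r,pt("scene",344,215,.117),pt("scene",315,199,.0755))
# instrument front top corners, assume z .3
for z in(.25,.35):print(pt("top",142,180,z),pt("top",236,188,z),pt("top",463,178,z))
E
```

```text
[ 0.4777 -0.1629  0.117 ] [ 0.5018 -0.0839  0.08  ] [ 0.517  -0.0106  0.0755] [ 0.4823 -0.1726  0.117 ] [ 0.5227 -0.023   0.0755]
[0.4933 0.4168 0.25  ] [0.4865 0.1698 0.25  ] [ 0.5486 -0.4177  0.25  ]
[0.4685 0.3688 0.35  ] [0.4624 0.1455 0.35  ] [ 0.5185 -0.3852  0.35  ]
```

View pics/c1.png

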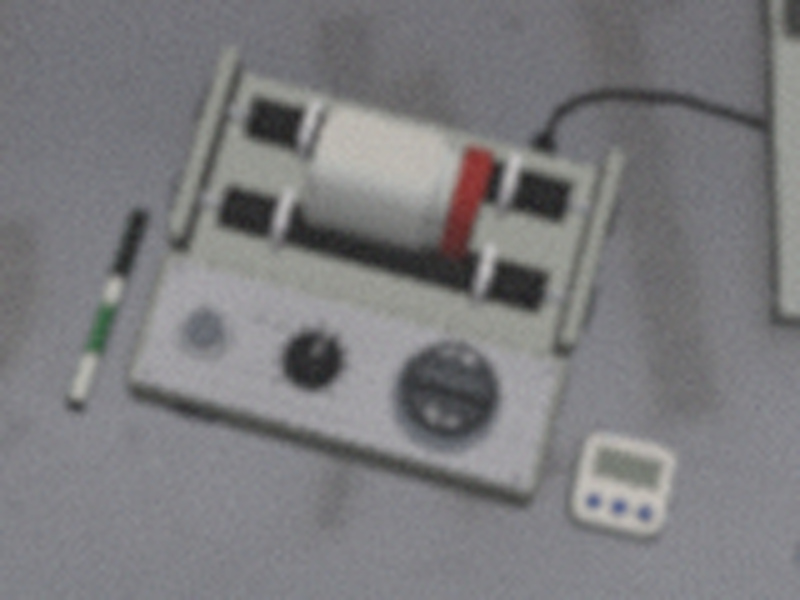

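```bash
cat >> h.py <<'E'
def rows(targets,o=None):
    "world (x,y,z,yaw) targets -> row numbers"
    from scipy.spatial.transform import Rotation as R
    o=o or get_obs();M=R.from_euler('xyz',o["tcp_rot"]).as_matrix();y0=np.arctan2(M[1,0],M[0,0])
    for t in targets:
        s=M.T@(np.array(t[:3])-o["position"])/.06;a=(t[3]-y0+np.pi)%(2*np.pi)-np.pi
        print(np.round(s,3),"roll",round(-np.degrees(a)/6,3))
E
python3 -c "
from h import *
rows([(.25,.4,.405,2.80),(.25,.27,.405,2.85),(.36,-.05,.405,2.89),(.51,-.09,.40,2.89)])"
```

```text
[-1.227 -1.818 -0.013] roll -0.575
[-2.075 -3.812 -0.011] roll -1.053
[-5.848 -8.003 -0.007] roll -1.435
[-8.409 -7.639  0.076] roll -1.435
```

play_rows([
  {"x":-0.6,"y":-0.9,"z":0,"roll":-0.3},
  {"x":-1.2,"y":-1.8,"z":0,"roll":-0.6},
  {"x":-1.6,"y":-2.8,"z":0,"roll":-0.8},
  {"x":-2.1,"y":-3.8,"z":0,"roll":-1},
  {"x":-2.1,"y":-3.8,"z":0,"roll":-1},
  {"x":-3,"y":-4.8,"z":0,"roll":-1.2},
  {"x":-3.9,"y":-5.8,"z":0,"roll":-1.3},
  {"x":-4.8,"y":-6.8,"z":0,"roll":-1.4},
  {"x":-5.8,"y":-8,"z":0,"roll":-1.43},
  {"x":-5.8,"y":-8,"z":0,"roll":-1.43},
  {"x":-5.8,"y":-8,"z":0,"roll":-1.43},
  {"x":-6.7,"y":-7.9,"z":0.05,"roll":-1.43},
  {"x":-7.6,"y":-7.8,"z":0.05,"roll":-1.43},
  {"x":-8.4,"y":-7.64,"z":0.08,"roll":-1.43},
  {"x":-8.4,"y":-7.64,"z":0.08,"roll":-1.43},
  {"x":-8.4,"y":-7.64,"z":0.08,"roll":-1.43},
  {"x":-8.4,"y":-7.64,"z":0.08,"roll":-1.43},
], fingers=1, newtons=60)

```text
t: 2.22
position: [0.5088, -0.0894, 0.4003]
tcp_rot: [-3.141, 0.001, 2.89]
contact_force: [-0.2, -0.4, 0.7]
opening: -0.0002
grasp_force: 0.0
```

```bash
python3 - <<'E'
from h import *
o=get_obs();im=read_camera("wrist");cv2.imwrite("pics/w1.png",im[:,:,::-1])
print(o["position"],o["tcp_rot"],o["opening"],o["contact_force"],o["t"]);import pickle;pickle.dump(o,open("w1.pkl","wb"))
E
```

```text
[ 0.5088 -0.0894  0.4003] [-3.1415  0.0006  2.8898] -0.00019272057012782872 [-0.2201 -0.3999  0.7093] 2.225
```

View pics/w1.png

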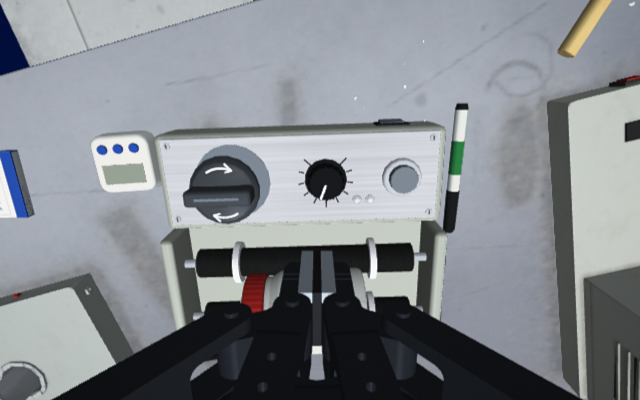

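```bash
python3 - <<'E'
from h import *
a=cv2.imread("pics/w1.png")
cv2.imwrite("pics/c2.png",np.hstack([cv2.resize(a[140:240,170:290],None,fx=4,fy=4,interpolation=cv2.INTER_CUBIC),cv2.resize(a[140:240,370:440],None,fx=4,fy=4,interpolation=cv2.INTER_CUBIC)]))
E
```

```text
(no output)
```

View pics/c2.png

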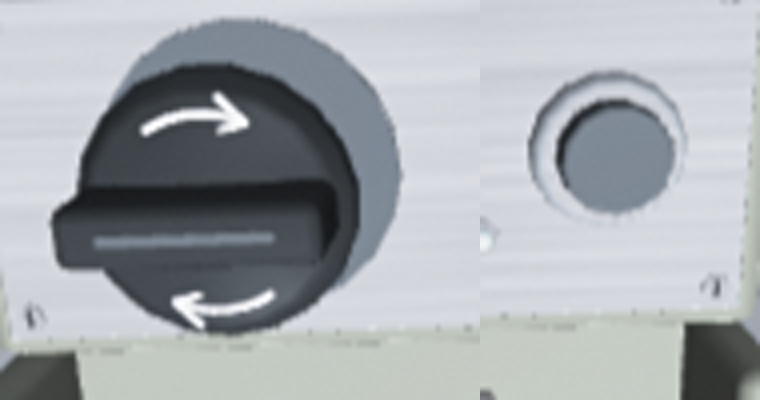

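```bash
python3 - <<'E'
from h import *
import pickle;o=pickle.load(open("w1.pkl","rb"))
s=pt("wrist",216,200,.117,o);r=pt("wrist",404,179.5,.0755,o)
a,b=pt("wrist",193.25,200.5,.117,o),pt("wrist",238.5,199.25,.117,o)
v=r-s;print(s,r,np.linalg.norm(v[:2]),"yaw",np.arctan2(-v[0],v[1]),"bar",a,b,np.arctan2(-(b-a)[0],(b-a)[1]))
for h in(.36,.32,.27): rows([(s[0],s[1],h,2.89)])
E
```

```text
[ 0.4911 -0.1638  0.117 ] [ 0.5233 -0.016   0.0755] 0.15122331198278538 yaw -0.21443413112240617 bar [ 0.4872 -0.1805  0.117 ] [ 0.4948 -0.1471  0.117 ] -0.2233361993323833
[-0.022 -1.273  0.675] roll -0.003
[-0.022 -1.273  1.341] roll -0.003
[-0.021 -1.273  2.175] roll -0.003
```

play_rows([
  {"x":0.02,"y":-0.65,"z":0.3,"roll":-0.33},
  {"x":0.02,"y":-1.27,"z":0.6,"roll":-0.33},
  {"x":0.02,"y":-1.27,"z":1.2,"roll":-0.33},
  {"x":0.02,"y":-1.27,"z":1.5,"roll":-0.33},
  {"x":0.02,"y":-1.27,"z":1.6,"roll":-0.33},
  {"x":0.02,"y":-1.27,"z":1.6,"roll":-0.33},
  {"x":0.02,"y":-1.27,"z":1.6,"roll":-0.33},
])

```text
t: 3.15
position: [0.4896, -0.1632, 0.305]
tcp_rot: [-3.141, 0.001, 2.925]
contact_force: [1.2, -0.2, -0.4]
opening: 0.0002
grasp_force: 0.0
```

```bash
python3 - <<'E'
from h import *
o=get_obs();im=read_camera("wrist")
print(o["position"],o["tcp_rot"],o["contact_force"],px("wrist",o["position"]-[0,0,.173],o),px("wrist",[.491,-.164,.117],o))
cv2.imwrite("pics/w2.png",im[:,:,::-1])
E
```

```text
[ 0.4896 -0.1632  0.305 ] [-3.1411  0.0015  2.9246] [ 1.19   -0.2085 -0.376 ] (np.float64(317.9711217581002), np.float64(268.6718092969199)) (np.float64(316.8566665870919), np.float64(256.90794573561914))
```

View pics/w2.png

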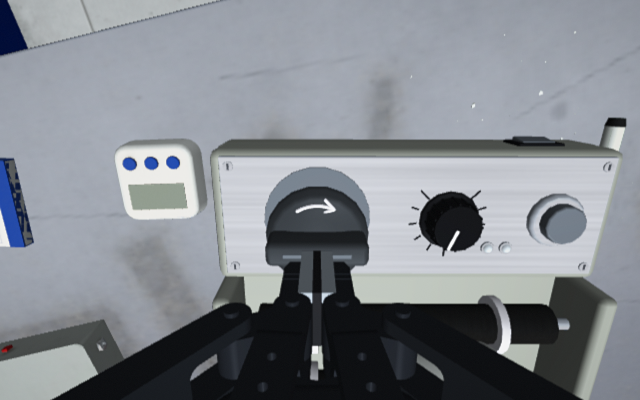

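play_rows([
  {"z":0.1},
  {"z":0.2},
  {"z":0.25},
  {"z":0.28},
  {"z":0.31},
  {"z":0.34},
  {"z":0.34},
])

```text
schema error: expected keys x, y, z, roll
```

play_rows([
  {"x":0,"y":0,"z":0.1,"roll":0},
  {"x":0,"y":0,"z":0.2,"roll":0},
  {"x":0,"y":0,"z":0.25,"roll":0},
  {"x":0,"y":0,"z":0.28,"roll":0},
  {"x":0,"y":0,"z":0.31,"roll":0},
  {"x":0,"y":0,"z":0.34,"roll":0},
  {"x":0,"y":0,"z":0.34,"roll":0},
])

```text
t: 4.08
position: [0.4893, -0.1633, 0.2835]
tcp_rot: [-3.142, 0.0, 2.924]
contact_force: [-2.5, 1.3, 5.3]
opening: 0.0002
grasp_force: 2.6
```

play_rows([
  {"x":0,"y":0,"z":0.03,"roll":0},
  {"x":0,"y":0,"z":0.06,"roll":0},
  {"x":0,"y":0,"z":0.09,"roll":0},
  {"x":0,"y":0,"z":0.11,"roll":0},
  {"x":0,"y":0,"z":0.11,"roll":0},
])

```text
t: 4.7
position: [0.4893, -0.1633, 0.2774]
tcp_rot: [-3.141, 0.0, 2.924]
contact_force: [-4.1, 2.3, 10.7]
opening: 0.0004
grasp_force: 5.1
```

play_rows([
  {"x":0,"y":0,"z":0.02,"roll":0},
  {"x":0,"y":0,"z":0.04,"roll":0},
  {"x":0,"y":0,"z":0.04,"roll":0},
])

```text
t: 5.08
position: [0.4895, -0.1634, 0.2771]
tcp_rot: [-3.141, 0.003, 2.924]
contact_force: [-13.0, 5.8, 38.5]
opening: 0.0001
grasp_force: 19.5
```

play_rows([
  {"x":0,"y":0,"z":-0.2,"roll":0},
  {"x":0,"y":0,"z":-0.6,"roll":0},
  {"x":-0.5,"y":0,"z":-1.2,"roll":0},
  {"x":-0.7,"y":0,"z":-1.2,"roll":0},
  {"x":-0.7,"y":0,"z":-1.2,"roll":0},
  {"x":-0.7,"y":0,"z":-1.2,"roll":0},
])

```text
t: 5.82
position: [0.5298, -0.1722, 0.3453]
tcp_rot: [3.141, -0.002, 2.924]
contact_force: [0.9, 0.9, -1.0]
opening: -0.0001
grasp_force: 0.0
```

```bash
python3 - <<'E'
from h import *
o=get_obs();im=read_camera("wrist")
print(o["position"],o["tcp_rot"],o["contact_force"])
for z in (.117,.108):print(px("wrist",[.491,-.164,z],o))
cv2.imwrite("pics/w3.png",cv2.resize(im[120:270,220:420,::-1],None,fx=4,fy=4,interpolation=cv2.INTER_CUBIC))
import pickle;pickle.dump(o,open("w3.pkl","wb"))
E
```

```text
[ 0.5298 -0.1722  0.3453] [ 3.1413 -0.0021  2.9241] [ 0.9176  0.8707 -0.9712]
(np.float64(316.7612058177445), np.float64(160.5387561772783))
(np.float64(316.7571652266388), np.float64(157.74878147653374))
```

View pics/w3.png

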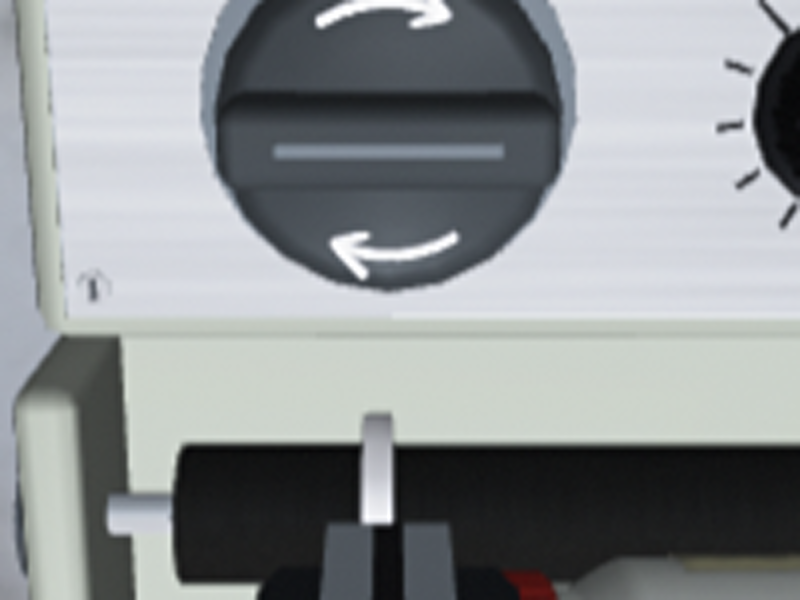

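play_rows([
  {"x":0.6,"y":0.2,"z":0,"roll":0},
  {"x":1.1,"y":0.37,"z":0,"roll":0},
  {"x":1.1,"y":0.37,"z":0.3,"roll":0},
  {"x":1.1,"y":0.37,"z":0.8,"roll":0},
  {"x":1.1,"y":0.37,"z":1.1,"roll":0},
  {"x":1.1,"y":0.37,"z":1.18,"roll":0},
  {"x":1.1,"y":0.37,"z":1.18,"roll":0},
])

```text
t: 6.75
position: [0.4708, -0.1366, 0.2755]
tcp_rot: [3.142, -0.001, 2.924]
contact_force: [-0.4, -0.6, 0.7]
opening: 0.0003
grasp_force: 0.0
```

```bash
cat > rot.py <<'E'
from h import *
import sys
o=get_obs();C=np.array([.491,-.164]);mx=np.array([.9765,-.2153]);my=np.array([.2153,.9765])
p=o["position"];d=p[:2]-C;print(p,o["contact_force"],"mill",d@mx,d@my)
def at(th,x0,y0):
    c,s=np.cos(th),np.sin(th)   # clockwise turn
    q=np.array([c*x0+s*y0,-s*x0+c*y0]);w=C+q[0]*mx+q[1]*my
    return (w[0],w[1],p[2],2.9245-th)
x0=float(sys.argv[1]);y0=float(sys.argv[2])
rows([at(t,x0,y0) for t in map(float,sys.argv[3:])],o)
E
python3 rot.py -.0175 .022 0 .1 .2 .3 .4 .5 .6 .7 .78
```

```text
[ 0.4708 -0.1366  0.2755] [-0.3646 -0.5587  0.6975] mill -0.025662150071334624 0.022387302784629717
[-0.136 -0.006 -0.   ] roll -0.006
[-0.174  0.021 -0.   ] roll 0.949
[-0.215  0.044 -0.   ] roll 1.904
[-0.257  0.063 -0.   ] roll 2.859
[-0.302  0.078 -0.   ] roll 3.814
[-0.347  0.089 -0.   ] roll 4.769
[-0.394  0.094 -0.   ] roll 5.724
[-0.441  0.095 -0.   ] roll 6.679
[-0.478  0.093 -0.   ] roll 7.443
```

play_rows([
  {"x":-0.07,"y":0,"z":0.01,"roll":0},
  {"x":-0.136,"y":0,"z":0.01,"roll":0},
  {"x":-0.155,"y":0.01,"z":0.01,"roll":0.5},
  {"x":-0.174,"y":0.02,"z":0.01,"roll":0.95},
  {"x":-0.195,"y":0.03,"z":0.01,"roll":1.4},
  {"x":-0.215,"y":0.044,"z":0.01,"roll":1.9},
  {"x":-0.236,"y":0.055,"z":0.01,"roll":2.4},
  {"x":-0.257,"y":0.063,"z":0.01,"roll":2.86},
  {"x":-0.257,"y":0.063,"z":0.01,"roll":2.86},
])

```text
t: 7.88
position: [0.4867, -0.136, 0.2753]
tcp_rot: [-3.142, 0.0, 2.625]
contact_force: [-2.2, 1.1, 1.6]
opening: -0.0002
grasp_force: 1.2
```

```bash
python3 - <<'E'
from h import *
o=get_obs();im=read_camera("wrist");print(o["torque"])
cv2.imwrite("pics/w4.png",cv2.resize(im[100:400,160:480,::-1],None,fx=2,fy=2))
E
python3 rot.py -.0175 .022 .3 .4 .5 .6 .7 .78
```

```text
[0.311  0.27   0.0384]
[ 0.4867 -0.1361  0.2753] [-1.7303  1.2886  2.1515] mill -0.010226132127828379 0.02636430754475903
[-0.001 -0.003  0.   ] roll 0.012
[-0.039  0.024  0.   ] roll 0.967
[-0.08   0.048  0.   ] roll 1.922
[-0.122  0.067  0.   ] roll 2.877
[-0.167  0.082  0.   ] roll 3.832
[-0.203  0.09   0.   ] roll 4.596
```

View pics/w4.png

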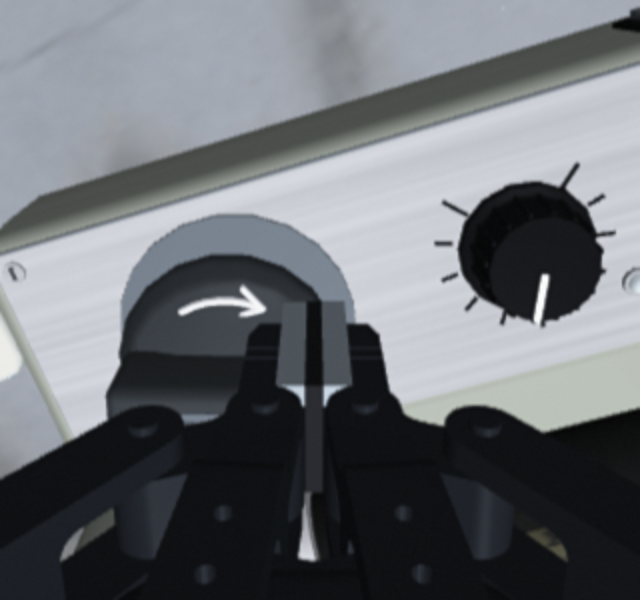

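play_rows([
  {"x":-0.02,"y":0.012,"z":0,"roll":0.5},
  {"x":-0.039,"y":0.024,"z":0,"roll":0.97},
  {"x":-0.06,"y":0.036,"z":0,"roll":1.45},
  {"x":-0.08,"y":0.048,"z":0,"roll":1.92},
  {"x":-0.1,"y":0.057,"z":0,"roll":2.4},
  {"x":-0.122,"y":0.067,"z":0,"roll":2.88},
  {"x":-0.145,"y":0.075,"z":0,"roll":3.35},
  {"x":-0.167,"y":0.082,"z":0,"roll":3.83},
  {"x":-0.185,"y":0.086,"z":0,"roll":4.2},
  {"x":-0.185,"y":0.086,"z":0,"roll":4.2},
  {"x":-0.185,"y":0.086,"z":0,"roll":4.2},
])

```text
t: 9.3
position: [0.4987, -0.137, 0.2752]
tcp_rot: [-3.142, -0.0, 2.186]
contact_force: [-3.6, 2.9, 2.5]
opening: -0.0001
grasp_force: 2.3
```

```bash
python3 - <<'E'
from h import *
o=get_obs();im=read_camera("wrist");print(o["torque"])
cv2.imwrite("pics/w5.png",cv2.resize(im[100:400,160:480,::-1],None,fx=2,fy=2))
E
python3 rot.py -.0175 .022 .74 .8
```

```text
[ 0.4921  0.5873 -0.0118]
[ 0.4987 -0.137   0.2751] [-3.1392  3.228   2.4431] mill 0.0016991416058105239 0.028006052575894808
[-0.002  0.003 -0.   ] roll 0.014
[-0.025  0.02  -0.   ] roll 0.587
```

View pics/w5.png

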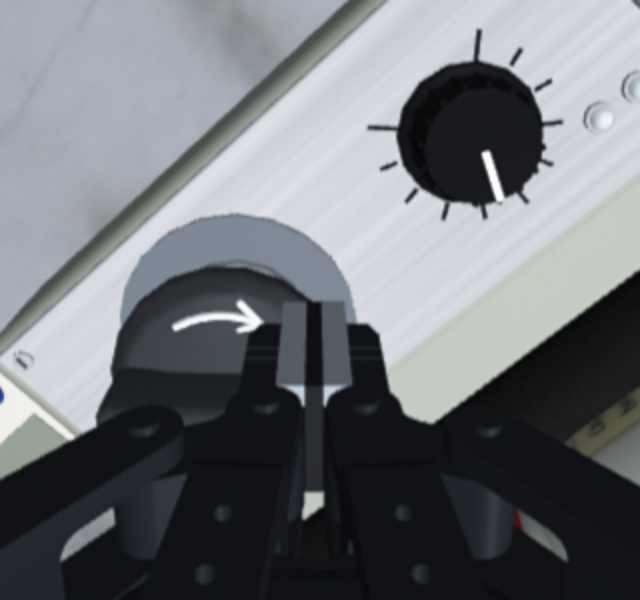

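play_rows([
  {"x":0,"y":0,"z":-0.08,"roll":0},
  {"x":0,"y":0,"z":-0.16,"roll":0},
  {"x":0,"y":0,"z":-0.25,"roll":0},
  {"x":0,"y":0,"z":-0.6,"roll":0},
  {"x":0,"y":0,"z":-1.2,"roll":0},
  {"x":0,"y":0,"z":-1.2,"roll":0},
])

```text
t: 10.1
position: [0.4992, -0.1375, 0.3504]
tcp_rot: [3.139, 0.005, 2.185]
contact_force: [-0.1, -0.2, -0.4]
opening: 0.0
grasp_force: 0.0
```

```bash
python3 -c "
from h import *
print(get_obs()['contact_force']);rows([(.5298,-.1722,.3453,2.9245)])"
```

```text
[-0.0864 -0.2069 -0.4366]
[-0.766  0.082  0.089] roll -7.064
```

play_rows([
  {"x":-0.2,"y":0.02,"z":0.02,"roll":-1.7},
  {"x":-0.4,"y":0.04,"z":0.05,"roll":-3.4},
  {"x":-0.6,"y":0.06,"z":0.08,"roll":-5.1},
  {"x":-0.766,"y":0.082,"z":0.089,"roll":-6.8},
  {"x":-0.766,"y":0.082,"z":0.089,"roll":-7.06},
  {"x":-0.766,"y":0.082,"z":0.089,"roll":-7.06},
  {"x":-0.766,"y":0.082,"z":0.089,"roll":-7.06},
])

```text
t: 10.98
position: [0.529, -0.1716, 0.3419]
tcp_rot: [-3.141, 0.0, 2.922]
contact_force: [0.7, -0.5, -0.3]
opening: 0.0001
grasp_force: 0.0
```

```bash
python3 - <<'E'
from h import *
o=get_obs();im=read_camera("wrist")
print(o["position"],o["tcp_rot"])
for z in (.117,.108):print(px("wrist",[.491,-.164,z],o))
print(px("wrist",[.5233,-.016,.0755],o))
cv2.imwrite("pics/w6.png",cv2.resize(im[120:270,220:420,::-1],None,fx=4,fy=4,interpolation=cv2.INTER_CUBIC))
cv2.imwrite("pics/w6full.png",im[:,:,::-1])
rows([(.5225,-.016,.3,2.9245),(.5225,-.016,.2485,2.9245)],o)
E
```

```text
[ 0.529  -0.1716  0.3419] [-3.1414  0.0002  2.9217]
(np.float64(316.00155288595846), np.float64(162.30820935341322))
(np.float64(316.0372303520534), np.float64(159.36463772086998))
(np.float64(541.5085520425964), np.float64(149.3069473290566))
[0.672 2.507 0.698] roll -0.026
[0.672 2.507 1.556] roll -0.026
```

View pics/w6.png

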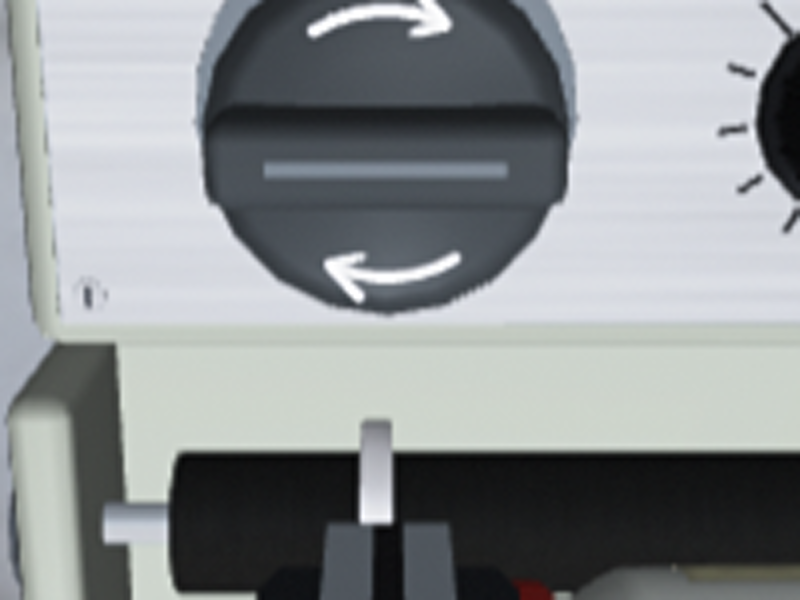

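play_rows([
  {"x":0.3,"y":0.9,"z":0,"roll":0},
  {"x":0.6,"y":1.7,"z":0,"roll":0},
  {"x":0.7,"y":2.5,"z":0,"roll":0},
  {"x":0.7,"y":2.5,"z":0.3,"roll":0},
  {"x":0.7,"y":2.5,"z":1,"roll":0},
  {"x":0.7,"y":2.5,"z":1.4,"roll":0},
  {"x":0.7,"y":2.5,"z":1.5,"roll":0},
  {"x":0.7,"y":2.5,"z":1.55,"roll":0},
  {"x":0.7,"y":2.5,"z":1.58,"roll":0},
  {"x":0.7,"y":2.5,"z":1.61,"roll":0},
  {"x":0.7,"y":2.5,"z":1.63,"roll":0},
  {"x":0.7,"y":2.5,"z":1.63,"roll":0},
])

```text
t: 12.52
position: [0.5208, -0.0164, 0.2443]
tcp_rot: [-3.141, 0.001, 2.924]
contact_force: [0.1, -3.4, 4.5]
opening: 0.0002
grasp_force: 2.0
```

play_rows([
  {"x":0,"y":0,"z":0.02,"roll":0},
  {"x":0,"y":0,"z":0.04,"roll":0},
  {"x":0,"y":0,"z":0.055,"roll":0},
  {"x":0,"y":0,"z":0.055,"roll":0},
])

```text
t: 13.02
position: [0.5208, -0.0163, 0.2425]
tcp_rot: [-3.141, 0.002, 2.924]
contact_force: [-8.3, -3.0, 31.8]
opening: -0.0001
grasp_force: 15.4
```

play_rows([
  {"x":0,"y":0,"z":-0.1,"roll":0},
  {"x":0,"y":0,"z":-0.3,"roll":0},
  {"x":0,"y":0,"z":-1,"roll":0},
  {"x":-0.5,"y":-0.6,"z":-1.8,"roll":0},
  {"x":-0.7,"y":-1.2,"z":-2.2,"roll":0},
  {"x":-0.7,"y":-1.2,"z":-2.2,"roll":0},
  {"x":-0.7,"y":-1.2,"z":-2.2,"roll":0},
])

```text
t: 13.9
position: [0.5458, -0.0954, 0.3721]
tcp_rot: [3.141, -0.001, 2.924]
contact_force: [0.4, -0.4, -0.5]
opening: 0.0003
grasp_force: 0.0
```

```bash
python3 - <<'E'
from h import *
o=get_obs();im=read_camera("wrist");print(o["position"],o["contact_force"])
for p in ([.491,-.164,.117],[.5233,-.016,.0755],[.5233,-.016,.0695]):print(px("wrist",p,o))
cv2.imwrite("pics/w7.png",im[:,:,::-1])
E
```

```text
[ 0.5458 -0.0954  0.3721] [ 0.4223 -0.3874 -0.4609]
(np.float64(194.62042502698674), np.float64(154.06412236446013))
(np.float64(413.2418507910861), np.float64(144.19203228886153))
(np.float64(411.1934384560553), np.float64(143.10199136557347))
```

View pics/w7.png

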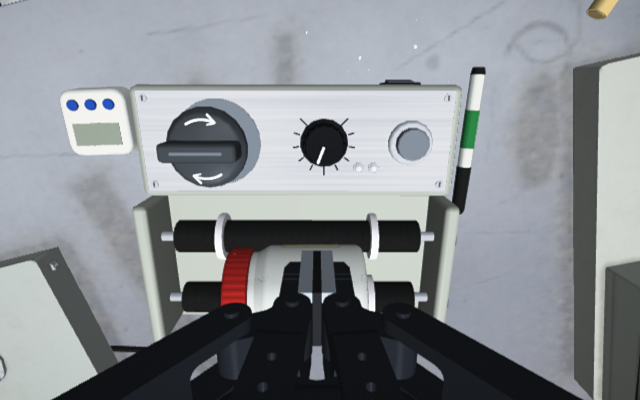

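The stop button is up at (195,154) and turned back. The reset button is out at (413,143). The dial still shows its setting and the jar is on its rollers.

```bash
python3 -c "
from workcell import *
print(finish_job())"
```

```text
the job is handed in; nothing more can be done
None
```

The stop circuit check is done and handed in at about 14 s: the stop button was pressed to its end stop and locked, then turned clockwise until it sprang fully up and turned back. After that the reset button was pushed fully in and came out again, with the dial, jar and other items in view in the last picture not seen to move.

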